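Press a hub bearing home with a one-hand bar clamp

ROBOT

A 6-joint arm with a two-finger parallel gripper is mounted at the origin on the work surface. World frame = base frame: x ahead of the robot, y to its left, z up, the work surface at z = 0. Lengths are in m, angles in rad, forces in N, time in s.
With the tool pointing down it reaches from about 0.35 to 0.975 m from the base axis. Payload 4.9 kg.
Tool frame: the origin (TCP) lies midway between the tips of the shut fingers; the grasp point (between the pads) lies 19 mm behind it; z points along the fingers, y is the direction in which the jaws open and shut (so a half turn about z gives the same grasp; the last joint's range is limited). The gripper opens to 85 mm and grips with 20 to 120 N. Pads are 22 mm wide; open, the fingers measure 114 mm over their backs; the gripper's body (76 mm by 85 mm) begins 54 mm behind the grasp point. The pads swing forward as they close: fully open they stand 13 mm farther back than shut.
Start: joints at [-1.375, 0.053, 1.613, -0, 1.476, -0.119], TCP at [0.194, -0.594, 0.231] pointing down, gripper open.
Joint ranges: [-3.01, 3.01], [-1.01, 2.22], [0.06, 2.58], [-1.02, 4.17], [0.09, 2.62], [-3.14, 3.14]. Speed limits (rad/s): [2.57, 2.57, 3.14, 3.14, 3.14, 3.14].

INTERFACE

Orientations are given as a unit quaternion [w, x, y, z].
In Python, from plant import state, grab_frame, camera_info, job_done, cut_out gives the robot as it stands.
- The arm moves only by the tool step_arm, never from a script. Its argument "moves" is a list of rows, each a list of 7 numbers: the shift along the tool's x, y, z in m, then the turn, a rotation vector about the tool's x, y, z in rad, then the finger opening in m, from 0 to 0.0854. A call has 1 to 8 rows; each row shifts and turns the commanded pose from where the row before left it, along the tool's axes as they then stand; what a row does not reach is not made up. A row lasts 1/10 s, in which the tool goes at most 50 mm and 8.59 degrees, less where a joint would pass 70% of its speed; a pose out of reach is approached as far as the arm can. A call is refused whole if a number of a shift passes 0.05 or a number of a turn 0.15, either way. A call with a gripper value outside its range is refused whole. The fingers move at their own pace and stop on an object; the grip force is fixed at half the most. Time passes only in rows, so rows that do not move let the fingers close. It gives the time, the measured TCP pose, the force and the opening at its end, in the units of the state.
- state(): the state, without advancing time (a new reading comes with each control period).
- grab_frame(name): name is "scene" or "side" or "wrist"; returns (picture, depth): 420x560x3 uint8, red, green, blue; 420x560 float32, m along the optical axis (not along the pixel's ray), 0 where there is no reading.
- camera_info(name): a dict with "intrinsics" (3x3 intrinsics, pixels), "world_from_camera" (4x4, takes a point from camera to world coordinates). Camera axes: x right, y down, z forward; pixel columns grow to the right and rows downward; lengths in m; the calibration is good to about 2 mm. A picture is of the moment at which its call begins: read the wrist's pose just before it. camera_info takes no time and is no camera call; for the wrist camera it gives the pose at the moment of the call.
- job_done(): hands the job in, once; it reports no verdict.
Trained networks look in the newest picture that a camera, given by its name, has taken for a name from the list of things; names that differ only in an ending like _2 or _b are one class to them, and where a whole thing is asked for, a point or a joint stands for the part that bears it (a point fixed in the world has none). Each returns a list of dicts, best first, with "conf" (0 to 1); they miss things now and then, are a little off and sometimes report something else, mostly with a low value. They report only what shows in the picture. A call takes as long as a camera call.
- cut_out(camera, query): "mask" (420x560 bool, what is visible of it) and "point" ([column, row] in pixels, amid what is visible of it).
The state is a dict: "time": time; "joint_pos": joint angles; "joint_vel": joint speeds; "joint_efforts": joint torques, N m; "tool_pos": TCP position; "tool_rot": TCP orientation; "contact_force": force on the tool from outside, world axes, zero at the start; "ft_torque": the same for the moment, N m; "gripper_width": opening from 0.0 (shut) to 1.0 (fully open).
Only numpy, scipy, OpenCV 4.12 (cv2) and the standard library are available. Lean on these libraries where they do the work, as an engineer would, in place of code of your own. Each camera call takes 0.05 s, during which the arm holds its last target.

TASK

The one-hand bar clamp screwed to the plywood base is set up as a bearing press. Pump its trigger until the new bearing is fully home in the hub: stop when you feel it bottom and the trigger go firm, and do not force it any further. Then press the release and slide the clamp's head back until there is at least 25 mm of open gap in front of the bearing, leaving the hub lying in its cradle and everything else on the shelf undisturbed.

Things in the scene. Friction and masses are not known exactly. Their poses are not given: they have to be found in the camera images.
- press_base: fixed plywood base 165 x 400 x 18 mm; on it a one-hand ratchet bar clamp screwed down flat. Origin: underside, below the bar's centre line, mid-length. +y runs along the bar from the fixed jaw to the bar's free end, +x from the bar to the jaws and hub; grip and trigger stick out to -x (to the robot). Bar 20 wide, 8 thick; all clamp parts centred 52 mm above the shelf, none above 72 mm
- jaw (a joint): clamp's sliding head (black housing, jaw arm, pistol grip, trigger, release) along the bar, m; 0 to 0.073, grows towards the hub (base -y). The disc meets a home bearing at 0.0706, one standing out by d at 0.0706 - d. A 3 mm ratchet lets it go towards the hub (about 8 N by hand) but not back; with the release pressed it slides back against about 5 N
- trigger (a joint): trigger, rad: 0 open (spring return), 0.5 on its stop at the grip. Upright-edged dark blade 102 mm long, 11 thick, 22 high, on a vertical pin in the housing. Pulled towards the grip (base +y): up to 0.17 rad of slack, then it drives the head, 6 to 9 mm in a full stroke; fully let go, the ratchet keeps whole teeth. Firm below 0.47 means the bearing resists, not the stop
- trigger_pull (a point): crest of the round swell (20 mm across) on the trigger's front, away from the grip, 86 mm from the pivot, 17 from the free end, mid-height: push here along its y axis (base +y turned +0.34 rad about z when open, -0.16 squeezed); x axis: along the blade to the pivot. 60 mm free in front. Load here: up to 8 N idle, about 13 N while the bearing slides, from 17 N firmly seated (40 N at the disc), 27 N too much (80 N)
- release (a joint): release, rad: 0 at rest, 0.30 fully pressed (spring, 1 to 3 N at the tab); it rides up to 0.13 on the ratchet teeth by itself
- release_tab (a point): middle of the front face of the release tab (dark steel, 30 wide, 7 thick, 16 high), on the -x side of the bar between jaw arm and trigger. Press towards base +y with the trigger open: it gives 13 mm (swinging 7 mm to -x) and lifts the ratchet; pushing on the same way drags the head back along the bar. 25 mm free in front; the bar's edge is 42 mm to its +x side
- press_disc (a point): aluminium pressing disc, 26 mm across, 8 thick, on the moving jaw's pad; this point is the middle of the face that presses the bearing
- hub: aluminium front hub shell, 74 mm long, flanges 54 across, lying loose in a wooden vee cradle between the jaws, axis along base y; origin at its centre. At the start up to 3 mm off the fixed jaw, against which pressing pushes it. The new bearing is started in the end facing the disc
- bearing (a joint): how far the new cartridge bearing (steel, 28 mm across, 7 thick) still has to go into the hub, m: 0.006 to 0.010 at the start, 0 on its shoulder (level with the hub's end). A light press fit, about 20 N to move
- cradle (a point): where the hub's centre lies when it rests in the cradle against the fixed jaw
- lube_bottle: closed green lube bottle, 42 mm across, 118 high, standing on the shelf; bystander
- pedal_wrench: aluminium pedal wrench, 283 mm long, 9 thick, lying flat; bystander
- tire_lever_a: black nylon tire lever, 118 x 18 x 8 mm, lying on the shelf near the base's fixed-jaw end; bystander
- tire_lever_b: its twin, lying beside it; bystander
- cassette_tool: steel cassette tool, 36 mm long, 24 across, laid flat; bystander
- old_bearing: the worn old bearing, 28 mm across, 8 high, lying flat on the plywood base; bystander
- lidded_bin: grey plastic bin with its lid clipped on, 166 x 226 x 120 mm, standing to the left; fixed bystander

How it is judged:
On the way, in this order (a step that is already met when the one before it is completed fails the run):
1. the trigger is pumped until the disc presses on the bearing (over 12 N) (contact force between jaw and hub above 12 N and value of joint trigger above 0.08 rad), for 0.02 s.
2. the bearing is within 1.5 mm of its seat and the pulled trigger presses it firmly home (over 40 N at the disc) (value of joint bearing below 0.0015 m and contact force between jaw and hub above 40 N and value of joint trigger above 0.08 rad), for 0.05 s.
At the end, for the whole second after the job is handed in: The bearing is within 1.5 mm of fully home in the hub; the head is back with the disc at least 22.6 mm clear of it (jaw below 0.048); trigger and release are let go; the hub lies still in its cradle, within 8 mm of its place against the fixed jaw (value of joint bearing below 0.0015 m and value of joint jaw below 0.048 m and value of joint trigger below 0.05 rad and value of joint release below 0.16 rad and distance between hub and cradle below 0.008 m and linear speed of hub below 0.01 m/s); the robot touches nothing.
It fails at once if the bearing is forced: over 80 N between the pressing disc and the bearing or hub (contact force between jaw and hub above 80 N).
It fails at once if a loose bystander is moved more than 20 mm (distance of any of lube_bottle, pedal_wrench, tire_lever_a, tire_lever_b, cassette_tool, old_bearing from where it was at the start of the episode above 0.02 m).
It also fails if it takes over 61 s, if anything falls off the work surface, if the arm or the gripper's body presses on something with over 40 N, if the wrist force passes 120 N, or if a joint passes its speed limit or range.

## Working session

There is one attempt and no reset: what is moved stays moved. The work goes in short steps, Python scripts to look and compute and a tool call to move; the robot and the scene stay as the last step left them, time stands still between calls to the robot, and variables do not carry over. Pictures are saved under pics/ and viewed, and the job is handed in when it is done.

Besides the shell and the picture viewer there is one more tool, called after "Call:" by a JSON object that holds its "api" and its "payload", one argument or row to a line. step_arm: Moves the arm, as the interface text tells. Its arguments: {"type":"object","properties":{"moves":{"type":"array"}},"required":["moves"]}

```bash
ls; mkdir -p pics; cat > h.py <<'E'
import numpy as np, cv2
from plant import *
from scipy.spatial.transform import Rotation as R
def save(n,fn):
    im,d=grab_frame(n); cv2.imwrite('pics/'+fn,im[:,:,::-1]); np.save('pics/'+fn+'.npy',d); return im,d
def pts(n,d,ci=None):
    ci=ci or camera_info(n);K=np.array(ci['intrinsics']);T=np.array(ci['world_from_camera'])
    v,u=np.mgrid[:d.shape[0],:d.shape[1]]
    P=np.stack([(u-K[0,2])/K[0,0]*d,(v-K[1,2])/K[1,1]*d,d],-1)
    P=P@T[:3,:3].T+T[:3,3]; P[d<=0]=np.nan; return P
E
python3 - <<'E'
from h import *
s=state();print(s['time'],s['tool_pos'],s['tool_rot'],s['contact_force'])
for n in['scene','side']:
    save(n,n+'0.png');print(n,np.round(camera_info(n)['world_from_camera'],3).tolist())
E
```

```text
pics
0.0 [ 0.19339481 -0.59368251  0.2300737 ] [-1.01823245e-03  9.87638969e-01  1.56742559e-01 -2.21477421e-05] [-0.30923579 -0.19403241  0.6646116 ]
scene [[0.875, 0.277, -0.397, 0.977], [0.485, -0.501, 0.717, -0.813], [-0.0, -0.82, -0.573, 0.708], [0.0, 0.0, 0.0, 1.0]]
side [[-0.767, -0.344, 0.541, -0.053], [-0.641, 0.394, -0.658, 0.676], [0.013, -0.852, -0.523, 0.638], [0.0, 0.0, 0.0, 1.0]]
```

View pics/scene0.png

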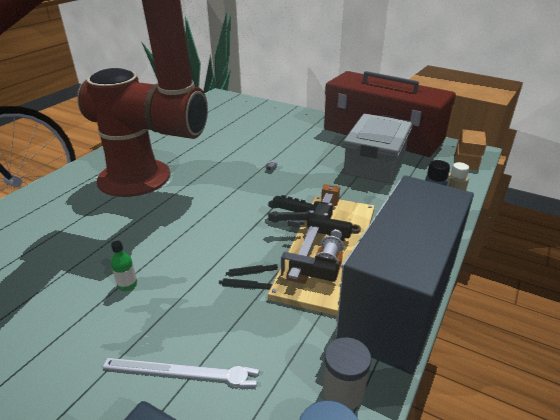

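View pics/side0.png

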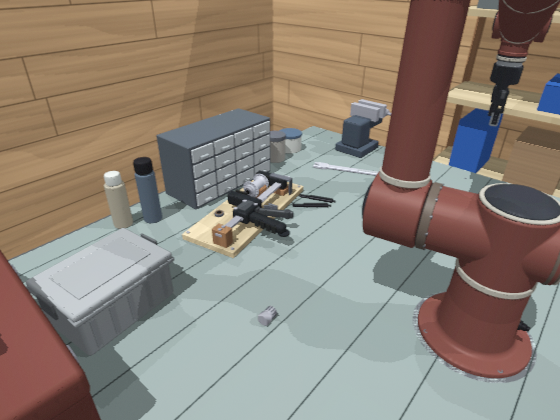

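```bash
python3 - <<'E'
from h import *
for n in['scene','side']:
    d=np.load(f'pics/{n}0.png.npy');P=pts(n,d)
    im=cv2.imread(f'pics/{n}0.png')
    x0,y0,w,h=(210,175,170,140) if n=='scene' else (170,160,170,100)
    cv2.imwrite(f'pics/{n}0c.png',cv2.resize(im[y0:y0+h,x0:x0+w],None,fx=4.5,fy=4.2 if n=='scene' else 4.5,interpolation=cv2.INTER_CUBIC))
    for q in['press_base','trigger_pull','release_tab','press_disc','hub','trigger','jaw','tire_lever_a','old_bearing']:
        for r in cut_out(n,q)[:2]:
            m=r['mask'];p=np.nanmedian(P[m],0) if m.any() else None
            print(n,q,round(r['conf'],2),np.round(r['point']),m.sum(),np.round(p,3),np.round(np.nanpercentile(P[m],[3,97],axis=0),3).tolist())
E
```

```text
scene press_base 0.62 [315. 245.] 8075 [ 0.65  -0.06   0.024] [[0.508, -0.226, 0.003], [0.739, 0.154, 0.072]]
scene trigger_pull 0.86 [284. 214.] 361 [ 0.54  -0.018  0.057] [[0.503, -0.041, 0.042], [0.583, 0.023, 0.065]]
scene press_disc 0.84 [308. 219.] 2035 [0.591 0.001 0.062] [[0.484, -0.039, 0.017], [0.695, 0.07, 0.072]]
scene press_disc 0.42 [295. 224.] 80 [ 0.576 -0.034  0.054] [[0.558, -0.04, 0.046], [0.589, -0.019, 0.061]]
scene hub 0.92 [332. 247.] 446 [ 0.692 -0.079  0.067] [[0.663, -0.127, 0.048], [0.716, -0.061, 0.078]]
scene trigger 0.87 [286. 216.] 359 [ 0.54  -0.018  0.057] [[0.496, -0.041, 0.003], [0.583, 0.055, 0.065]]
scene jaw 0.97 [309. 216.] 1942 [ 0.592 -0.002  0.063] [[0.487, -0.039, 0.041], [0.695, 0.053, 0.072]]
scene jaw 0.48 [243. 283.] 345 [ 0.549 -0.226  0.007] [[0.505, -0.247, 0.001], [0.599, -0.203, 0.011]]
scene tire_lever_a 0.58 [253. 270.] 319 [ 0.542 -0.178  0.007] [[0.499, -0.214, 0.0], [0.58, -0.141, 0.011]]
scene tire_lever_a 0.52 [241. 284.] 297 [ 0.545 -0.228  0.008] [[0.5, -0.247, 0.003], [0.598, -0.204, 0.011]]
scene old_bearing 0.45 [374. 14
[... 636 characters left out ...]
] 317 [ 0.676 -0.069  0.062] [[0.658, -0.125, 0.04], [0.704, -0.046, 0.076]]
side trigger 0.85 [278. 215.] 302 [ 0.538 -0.012  0.058] [[0.498, -0.037, 0.044], [0.583, 0.02, 0.065]]
side jaw 0.61 [258. 216.] 1506 [0.569 0.026 0.062] [[0.472, -0.031, 0.042], [0.68, 0.065, 0.072]]
side jaw 0.38 [249. 218.] 4766 [0.602 0.046 0.038] [[0.491, -0.172, 0.008], [0.7, 0.171, 0.072]]
side tire_lever_a 0.64 [316. 202.] 129 [ 0.543 -0.22   0.007] [[0.5, -0.241, 0.001], [0.591, -0.202, 0.01]]
side tire_lever_a 0.44 [313. 207.] 133 [ 0.534 -0.174  0.007] [[0.498, -0.206, 0.003], [0.576, -0.139, 0.011]]
side old_bearing 0.7 [248. 216.] 5071 [0.602 0.045 0.035] [[0.488, -0.172, 0.003], [0.707, 0.173, 0.072]]
```

View pics/scene0c.png

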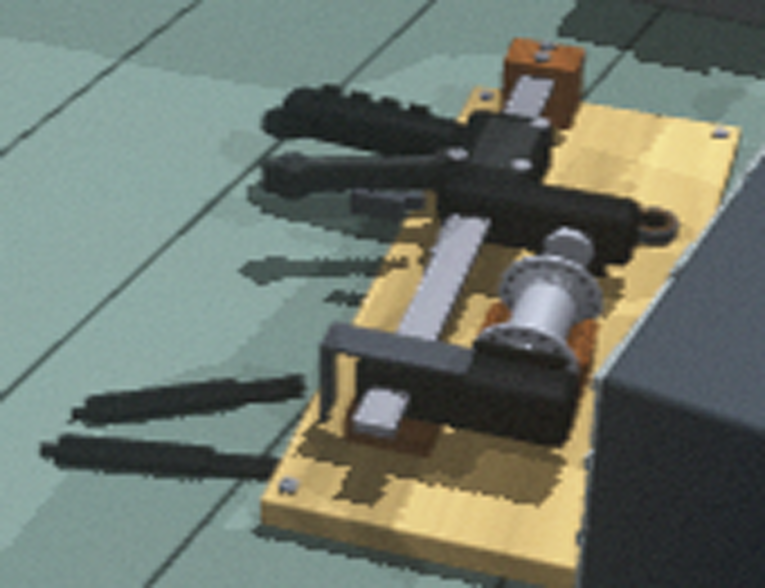

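View pics/side0c.png

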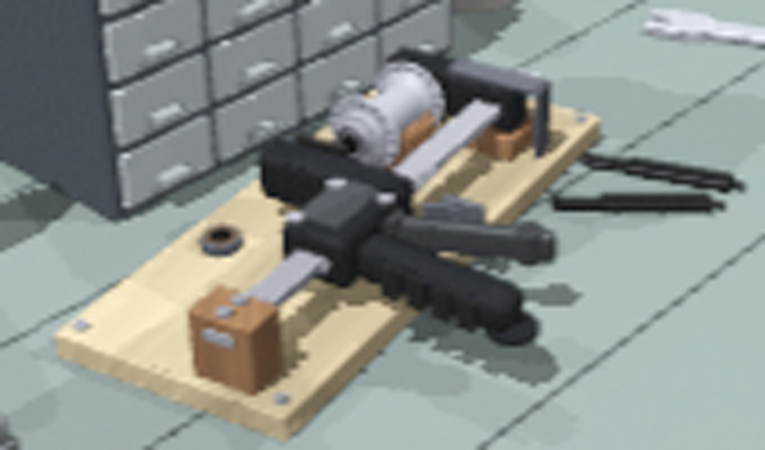

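```bash
python3 - <<'E'
from h import *
A=[]
for n in['scene','side']:
    P=pts(n,np.load(f'pics/{n}0.png.npy')).reshape(-1,3)
    k=(abs(P[:,2]-.018)<.004)&(P[:,0]>.45)&(P[:,0]<.85)&(P[:,1]>-.3)&(P[:,1]<.26)
    A.append(P[k]);q=P[k][:,:2].astype(np.float32)
    print(n,cv2.minAreaRect(q),k.sum())
q=np.vstack(A)[:,:2].astype(np.float32);r=cv2.minAreaRect(q);print(r,cv2.boxPoints(r))
P=pts('side',np.load('pics/side0.png.npy'));im=cv2.imread('pics/side0.png').astype(int)
k=(abs(P[...,2]-.056)<.004)&(im.min(-1)>110)&(P[...,0]>.5)&(P[...,0]<.8)&(abs(P[...,1])<.3)
print(k.sum(),np.round(P[k][::12],3))
E
```

```text
scene ((0.6636630892753601, -0.05767543613910675), (0.1703927218914032, 0.4730939269065857), 12.114232063293457) 3489
side ((0.7160071134567261, -0.04454207420349121), (0.3115992546081543, 0.4661254584789276), 7.142786026000977) 2074
((0.7151689529418945, -0.04532766342163086), (0.31149548292160034, 0.46878623962402344), 6.902566909790039) [[ 0.5323804   0.16864859]
 [ 0.5887198  -0.29673985]
 [ 0.8979575  -0.25930393]
 [ 0.8416181   0.20608452]]
328 [[ 0.778 -0.254  0.052]
 [ 0.713 -0.115  0.06 ]
 [ 0.648 -0.141  0.058]
 [ 0.641 -0.142  0.057]
 [ 0.633 -0.137  0.058]
 [ 0.633 -0.137  0.055]
 [ 0.631 -0.121  0.058]
 [ 0.633 -0.114  0.057]
 [ 0.667 -0.067  0.058]
 [ 0.663 -0.059  0.059]
 [ 0.623 -0.098  0.057]
 [ 0.632 -0.086  0.056]
 [ 0.628 -0.076  0.058]
 [ 0.624 -0.073  0.057]
 [ 0.622 -0.07   0.056]
 [ 0.616 -0.073  0.054]
 [ 0.623 -0.041  0.058]
 [ 0.614 -0.044  0.057]
 [ 0.607 -0.032  0.052]
 [ 0.606  0.079  0.056]
 [ 0.597  0.077  0.056]
 [ 0.59   0.08   0.058]
 [ 0.599  0.1    0.058]
 [ 0.592  0.099  0.057]
 [ 0.583  0.097  0.057]
 [ 0.592  0.117  0.057]
 [ 0.58   0.111  0.053]
 [ 0.577  0.159  0.055]]
```

Call:
{"api": "step_arm", "payload": {
  "moves": [
    [0.037,-0.031,0,0,0,0,0],
    [0.037,-0.031,0,0,0,0,0],
    [0.037,-0.031,0,0,0,0,0],
    [0.037,-0.031,0,0,0,0,0],
    [0.037,-0.031,0,0,0,0,0],
    [0.037,-0.031,0,0,0,0,0],
    [0.037,-0.031,0,0,0,0,0],
    [0.037,-0.031,0,0,0,0,0]
  ]
}}

```text
time: 1.8
tool_pos: [0.3989, -0.2651, 0.2316]
tool_rot: [0.0, 0.988, 0.157, 0.0]
contact_force: [1.9, -0.2, 0.3]
gripper_width: -0.003
```

Call:
{"api": "step_arm", "payload": {
  "moves": [
    [0.037,-0.031,0,0,0,0,0],
    [0.037,-0.031,0,0,0,0,0],
    [0,0,0,0,0,0,0]
  ]
}}

```text
time: 2.1
tool_pos: [0.4513, -0.1806, 0.2315]
tool_rot: [-0.001, 0.987, 0.161, 0.001]
contact_force: [0.1, -0.8, 0.2]
gripper_width: -0.0
```

```bash
python3 - <<'E'
from h import *
s=state();print(s['time'],s['tool_pos'],R.from_quat(np.roll(s['tool_rot'],-1)).as_matrix().round(3).tolist(),s['contact_force'],s['gripper_width'])
ci=camera_info('wrist');print(np.round(ci['world_from_camera'],3).tolist())
im,d=save('wrist','w1.png')
P=pts('wrist',d,ci)
for q in['trigger_pull','release_tab','press_disc','hub','jaw','bearing']:
    for r in cut_out('wrist',q)[:2]:
        m=r['mask'];p=np.nanmedian(P[m],0)
        print(q,round(r['conf'],2),np.round(r['point']),m.sum(),np.round(p,3),np.round(np.nanpercentile(P[m],[3,97],axis=0),3).tolist())
E
```

```text
2.1 [ 0.45132963 -0.18055304  0.23154119] [[0.948, 0.317, 0.001], [0.317, -0.948, 0.001], [0.002, -0.001, -1.0]] [ 0.13166731 -0.78381231  0.20381643] -0.0003564878790921762
[[0.316, -0.914, -0.252, 0.516], [-0.949, -0.305, -0.083, -0.162], [-0.001, 0.266, -0.964, 0.375], [0.0, 0.0, 0.0, 1.0]]
trigger_pull 0.56 [116.  43.] 1941 [ 0.523 -0.027  0.063] [[0.5, -0.043, 0.046], [0.551, -0.01, 0.065]]
release_tab 0.51 [141.   6.] 199 [ 0.557 -0.039  0.059] [[0.552, -0.041, 0.048], [0.562, -0.035, 0.062]]
press_disc 0.56 [54. 44.] 7119 [0.512 0.021 0.063] [[0.466, -0.041, 0.043], [0.553, 0.05, 0.067]]
hub 0.41 [559. 279.] 88 [ 0.446 -0.507  0.005] [[0.435, -0.511, 0.002], [0.465, -0.498, 0.008]]
jaw 0.71 [52. 47.] 7284 [0.512 0.02  0.063] [[0.466, -0.042, 0.042], [0.553, 0.05, 0.067]]
```

View pics/w1.png

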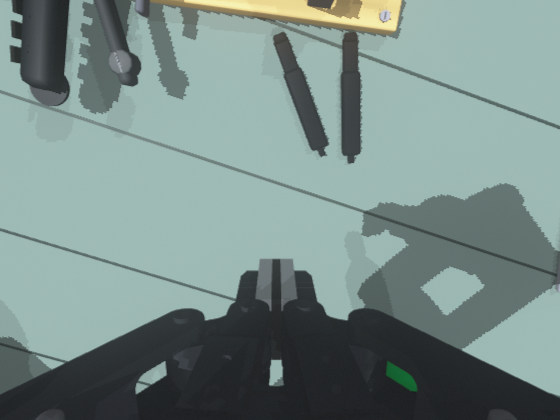

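Call:
{"api": "step_arm", "payload": {
  "moves": [
    [0.01,-0.045,0,0,0,0,0],
    [0.01,-0.045,0,0,0,0,0],
    [0,0,0,0,0,0,0]
  ]
}}

```text
time: 2.75
tool_pos: [0.4398, -0.0906, 0.2313]
tool_rot: [-0.001, 0.987, 0.158, 0.0]
contact_force: [0.2, -1.5, -0.8]
gripper_width: -0.0
```

```bash
cat > look.py <<'E'
from h import *
import sys
s=state();print(s['time'],s['tool_pos'].round(4),s['contact_force'].round(1))
ci=camera_info('wrist')
im,d=save('wrist',sys.argv[1]+'.png')
P=pts('wrist',d,ci)
for q in sys.argv[2:]:
    for r in cut_out('wrist',q)[:2]:
        m=r['mask'];p=np.nanmedian(P[m],0)
        print(q,round(r['conf'],2),np.round(r['point']),m.sum(),np.round(p,3),np.round(np.nanpercentile(P[m],[3,97],axis=0),3).tolist())
E
python3 look.py w2 trigger_pull release_tab press_disc hub bearing
```

```text
2.75 [ 0.4398 -0.0906  0.2313] [ 0.2 -1.5 -0.8]
trigger_pull 0.82 [226.  55.] 1803 [ 0.531 -0.022  0.063] [[0.501, -0.042, 0.052], [0.564, -0.0, 0.065]]
release_tab 0.9 [253.  17.] 466 [ 0.567 -0.035  0.06 ] [[0.552, -0.04, 0.05], [0.577, -0.027, 0.062]]
press_disc 0.67 [164.  54.] 7648 [0.521 0.024 0.063] [[0.467, -0.039, 0.043], [0.568, 0.051, 0.067]]
```

View pics/w2.png

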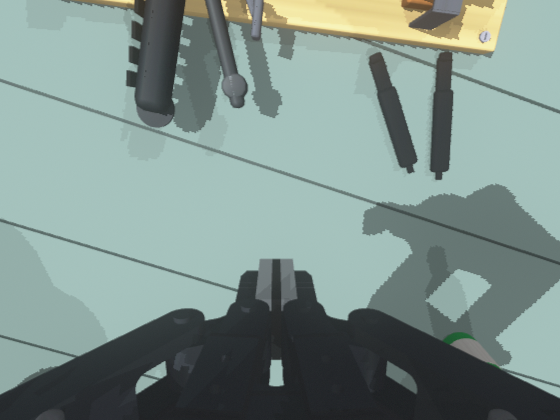

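```bash
cat >> h.py <<'E'
def ray(ci,u,v,z):
    K=np.array(ci['intrinsics']);T=np.array(ci['world_from_camera'])
    r=T[:3,:3]@[(u-K[0,2])/K[0,0],(v-K[1,2])/K[1,1],1]; return T[:3,3]+r*(z-T[2,3])/r[2]
E
python3 - <<'E'
from h import *
ci=camera_info('wrist')
for n,u,v,z in[('swell',234,86,.063),('end',238,104,.063),('swell front',246,84,.06),('tab end top',255,36,.06),('blade',218,20,.063),('fingertips',276,260,.231),('fl',258,262,.231),('fr',295,262,.231),('dl',240,272,.23),('dr',315,272,.23)]: print(n,ray(ci,u,v,z).round(4))
im=cv2.imread('pics/w2.png');cv2.imwrite('pics/w2c.png',cv2.resize(im[0:130,130:330],None,fx=4,fy=4,interpolation=cv2.INTER_CUBIC))
E
```

```text
swell [ 0.5134 -0.0381  0.063 ]
end [ 0.5013 -0.045   0.063 ]
swell front [ 0.5179 -0.0465  0.06  ]
tab end top [ 0.5538 -0.043   0.06  ]
blade [ 0.5554 -0.0133  0.063 ]
fingertips [ 0.4484 -0.0941  0.231 ]
fl [ 0.4453 -0.0872  0.231 ]
fr [ 0.45   -0.1019  0.231 ]
dl [ 0.4382 -0.0814  0.23  ]
dr [ 0.4479 -0.1116  0.23  ]
```

View pics/w2c.png

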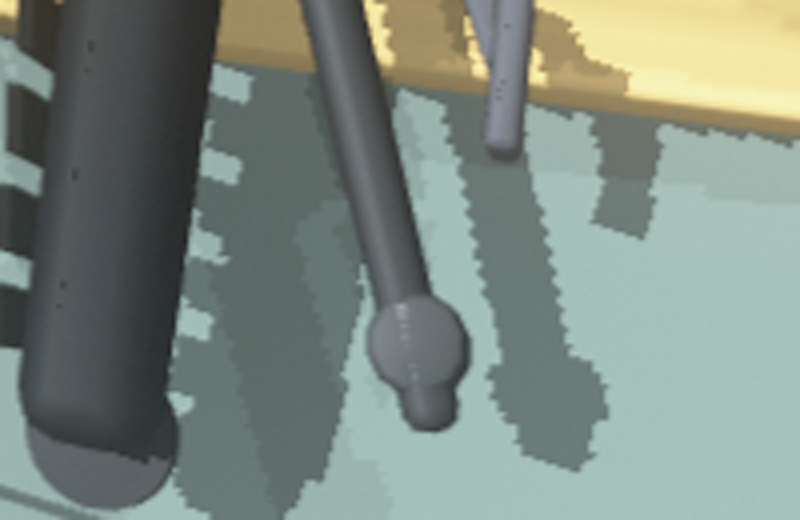

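Call:
{"api": "step_arm", "payload": {
  "moves": [
    [0.043,0.005,0.02,0,0,0,0],
    [0.043,0.005,0.02,0,0,0,0],
    [0,0,0.04,0,0,0,0],
    [0,0,0.04,0,0,0,0],
    [0,0,0.04,0,0,0,0],
    [0,0,0.02,0,0,0,0],
    [0,0,0.01,0,0,0,0],
    [0,0,0,0,0,0,0]
  ]
}}

```text
time: 3.85
tool_pos: [0.5245, -0.0766, 0.0399]
tool_rot: [-0.001, 0.988, 0.156, -0.001]
contact_force: [-0.4, -0.2, -0.6]
gripper_width: 0.002
```

```bash
python3 look.py w3 trigger_pull release_tab press_disc hub bearing
```

```text
3.85 [ 0.5245 -0.0766  0.0399] [-0.4 -0.2 -0.6]
trigger_pull 0.94 [110. 174.] 15272 [ 0.552 -0.012  0.063] [[0.509, -0.04, 0.047], [0.585, 0.014, 0.065]]
release_tab 0.79 [187. 133.] 3687 [ 0.574 -0.034  0.059] [[0.555, -0.04, 0.049], [0.586, -0.02, 0.062]]
press_disc 0.76 [ 96. 127.] 39597 [ 0.567 -0.004  0.061] [[0.485, -0.039, 0.044], [0.604, 0.024, 0.072]]
```

View pics/w3.png

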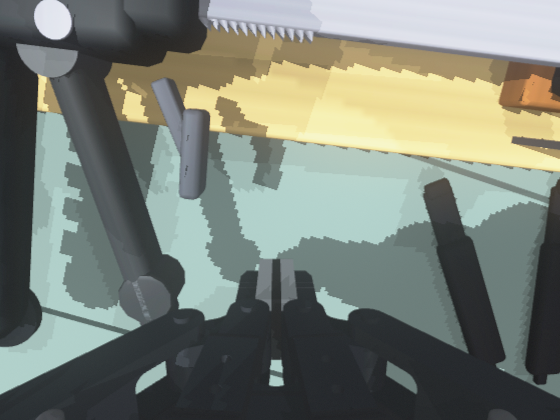

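Call:
{"api": "step_arm", "payload": {
  "moves": [
    [0,-0.008,0,0,0,0,0],
    [0,-0.003,0,0,0,0,0],
    [0,-0.003,0,0,0,0,0],
    [0,-0.003,0,0,0,0,0]
  ]
}}

```text
time: 4.55
tool_pos: [0.52, -0.0595, 0.0413]
tool_rot: [0.0, 0.988, 0.157, 0.0]
contact_force: [0.3, -0.2, -0.4]
gripper_width: 0.003
```

Call:
{"api": "step_arm", "payload": {
  "moves": [
    [0,-0.003,0,0,0,0,0],
    [0,-0.003,0,0,0,0,0]
  ]
}}

```text
time: 4.75
tool_pos: [0.5181, -0.0539, 0.0413]
tool_rot: [0.0, 0.988, 0.157, -0.0]
contact_force: [-0.3, -0.9, 0.0]
gripper_width: 0.004
```

Call:
{"api": "step_arm", "payload": {
  "moves": [
    [0,-0.003,0,0,0,0,0],
    [0,-0.003,0,0,0,0,0]
  ]
}}

```text
time: 4.95
tool_pos: [0.5162, -0.0486, 0.0413]
tool_rot: [0.0, 0.988, 0.157, -0.0]
contact_force: [-0.3, -1.9, -0.0]
gripper_width: -0.004
```

```bash
python3 look.py w4 trigger_pull release_tab
```

```text
4.95 [ 0.5162 -0.0486  0.0413] [-0.3 -1.9 -0. ]
trigger_pull 0.81 [187. 173.] 11952 [ 0.551 -0.008  0.063] [[0.509, -0.033, 0.048], [0.585, 0.015, 0.065]]
release_tab 0.86 [271. 136.] 2896 [ 0.574 -0.032  0.06 ] [[0.555, -0.039, 0.057], [0.586, -0.019, 0.062]]
release_tab 0.19 [210.  97.] 109283 [ 0.585 -0.011  0.058] [[0.49, -0.133, 0.018], [0.629, 0.049, 0.071]]
```

View pics/w4.png

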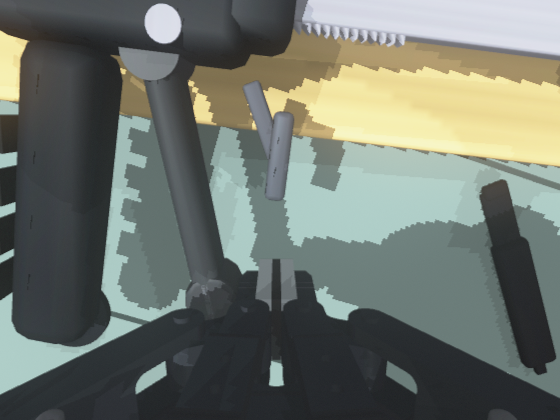

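Call:
{"api": "step_arm", "payload": {
  "moves": [
    [0,-0.004,0,0,0,0,0],
    [0,-0.004,0,0,0,0,0]
  ]
}}

```text
time: 5.3
tool_pos: [0.5134, -0.0424, 0.0413]
tool_rot: [0.002, 0.988, 0.157, -0.001]
contact_force: [-2.1, -7.7, -0.2]
gripper_width: -0.003
```

Call:
{"api": "step_arm", "payload": {
  "moves": [
    [0,-0.004,0,0,0,0,0],
    [0,-0.004,0,0,0,0,0]
  ]
}}

```text
time: 5.5
tool_pos: [0.511, -0.0344, 0.0413]
tool_rot: [0.001, 0.988, 0.157, -0.001]
contact_force: [-2.3, -6.8, 0.3]
gripper_width: -0.002
```

Call:
{"api": "step_arm", "payload": {
  "moves": [
    [0,-0.003,0,0,0,0,0],
    [0,-0.003,0,0,0,0,0]
  ]
}}

```text
time: 5.7
tool_pos: [0.509, -0.0289, 0.0412]
tool_rot: [0.001, 0.988, 0.157, -0.001]
contact_force: [-3.0, -7.3, 0.8]
gripper_width: -0.002
```

```bash
python3 look.py w5 trigger_pull
```

```text
5.7 [ 0.509  -0.0289  0.0412] [-3.  -7.3  0.8]
trigger_pull 0.92 [224. 174.] 10241 [ 0.549 -0.001  0.063] [[0.502, -0.013, 0.052], [0.586, 0.01, 0.066]]
```

View pics/w5.png

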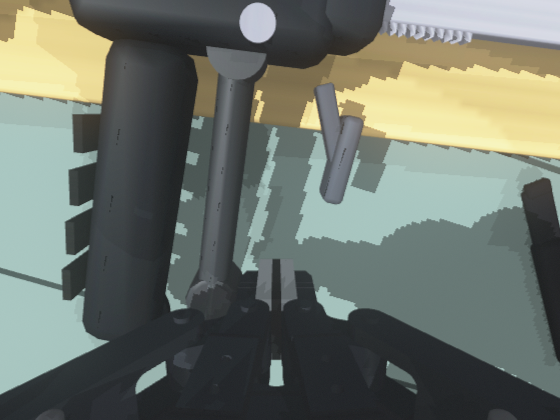

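Call:
{"api": "step_arm", "payload": {
  "moves": [
    [0,-0.003,0,0,0,0,0],
    [0,0,0,0,0,0,0]
  ]
}}

```text
time: 6.0
tool_pos: [0.5083, -0.0256, 0.0413]
tool_rot: [0.001, 0.988, 0.157, -0.001]
contact_force: [-2.2, -6.4, 0.0]
gripper_width: 0.004
```

Call:
{"api": "step_arm", "payload": {
  "moves": [
    [0,0.022,0,0,0,0,0],
    [0,0.022,0,0,0,0,0],
    [0,0.005,0,0,0,0,0],
    [0,0,0,0,0,0,0]
  ]
}}

```text
time: 6.4
tool_pos: [0.524, -0.0714, 0.0414]
tool_rot: [-0.0, 0.988, 0.156, 0.0]
contact_force: [0.1, -0.6, 0.2]
gripper_width: -0.001
```

```bash
python3 look.py w6 trigger_pull release_tab jaw
```

```text
6.4 [ 0.524  -0.0714  0.0414] [ 0.1 -0.6  0.2]
trigger_pull 0.89 [145. 177.] 13053 [ 0.554 -0.017  0.063] [[0.514, -0.045, 0.048], [0.586, 0.008, 0.065]]
trigger_pull 0.39 [102. 122.] 49753 [0.566 0.004 0.064] [[0.485, -0.043, 0.045], [0.606, 0.026, 0.072]]
release_tab 0.96 [218. 138.] 3362 [ 0.575 -0.039  0.059] [[0.555, -0.046, 0.047], [0.587, -0.025, 0.062]]
jaw 0.61 [104. 126.] 49624 [0.566 0.004 0.064] [[0.485, -0.042, 0.045], [0.606, 0.027, 0.072]]
```

View pics/w6.png

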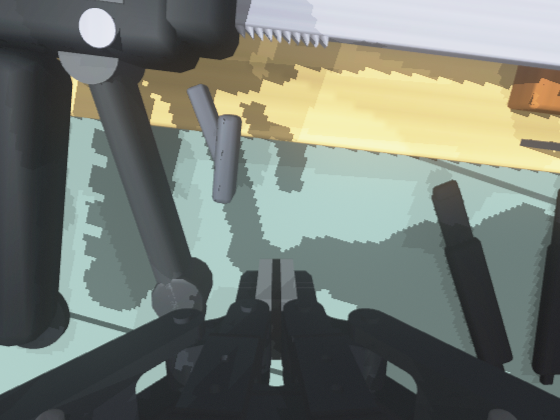

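Call:
{"api": "step_arm", "payload": {
  "moves": [
    [0,-0.008,0,0,0,0,0],
    [0,-0.006,0,0,0,0,0],
    [0,-0.006,0,0,0,0,0],
    [0,-0.004,0,0,0,0,0]
  ]
}}

```text
time: 7.0
tool_pos: [0.5155, -0.0492, 0.0412]
tool_rot: [0.002, 0.987, 0.158, -0.001]
contact_force: [-2.4, -7.5, 0.5]
gripper_width: 0.004
```

Call:
{"api": "step_arm", "payload": {
  "moves": [
    [0,-0.004,0,0,0,0,0],
    [0,-0.003,0,0,0,0,0]
  ]
}}

```text
time: 7.2
tool_pos: [0.5134, -0.0427, 0.0412]
tool_rot: [0.002, 0.988, 0.157, -0.001]
contact_force: [-1.4, -4.5, -0.1]
gripper_width: 0.001
```

Call:
{"api": "step_arm", "payload": {
  "moves": [
    [0,-0.004,0,0,0,0,0],
    [0,-0.003,0,0,0,0,0]
  ]
}}

```text
time: 7.4
tool_pos: [0.5112, -0.0361, 0.0412]
tool_rot: [0.002, 0.988, 0.157, -0.001]
contact_force: [-2.6, -7.4, 0.2]
gripper_width: -0.004
```

Call:
{"api": "step_arm", "payload": {
  "moves": [
    [0,-0.004,0,0,0,0,0],
    [0,-0.002,0,0,0,0,0]
  ]
}}

```text
time: 7.6
tool_pos: [0.5096, -0.0301, 0.0412]
tool_rot: [0.001, 0.988, 0.157, -0.001]
contact_force: [-1.3, -6.2, -0.6]
gripper_width: 0.003
```

Call:
{"api": "step_arm", "payload": {
  "moves": [
    [0,0.023,0,0,0,0,0],
    [0,0.023,0,0,0,0,0],
    [0,0.004,0,0,0,0,0],
    [0,0,0,0,0,0,0]
  ]
}}

```text
time: 8.0
tool_pos: [0.5257, -0.0768, 0.0413]
tool_rot: [-0.0, 0.988, 0.156, 0.0]
contact_force: [-0.2, -1.4, -0.4]
gripper_width: 0.001
```

```bash
python3 look.py w7 release_tab; python3 -c "
from h import *
im,d=save('scene','s7.png');cv2.imwrite('pics/s7c.png',cv2.resize(im[175:315,240:380,::-1],None,fx=4.2,fy=4.2,interpolation=cv2.INTER_CUBIC))"
```

```text
8.0 [ 0.5257 -0.0768  0.0413] [-0.2 -1.4 -0.4]
release_tab 0.96 [219. 140.] 3257 [ 0.576 -0.045  0.059] [[0.557, -0.051, 0.05], [0.588, -0.031, 0.062]]
```

View pics/s7c.png

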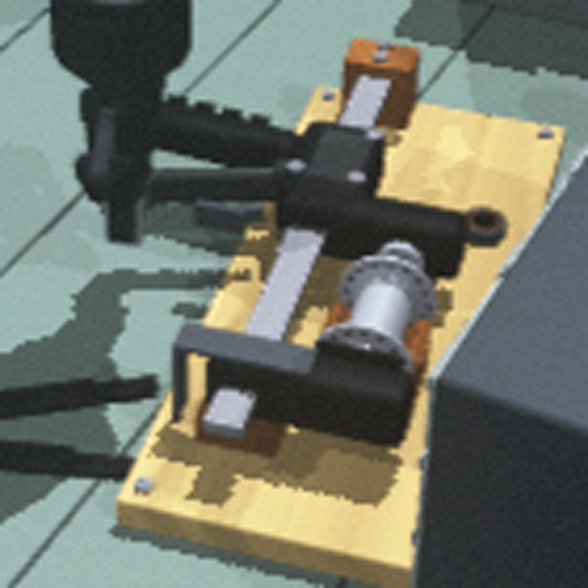

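View pics/w7.png

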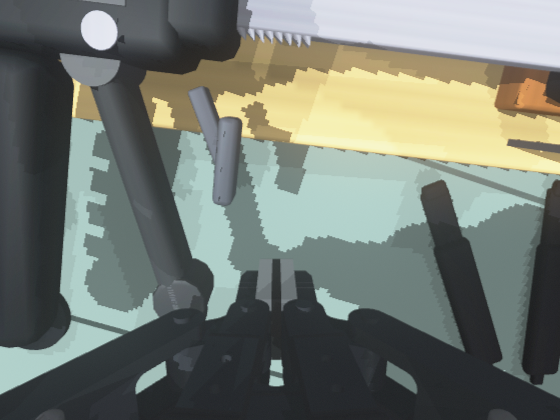

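Call:
{"api": "step_arm", "payload": {
  "moves": [
    [0,-0.008,0,0,0,0,0],
    [0,-0.006,0,0,0,0,0],
    [0,-0.006,0,0,0,0,0],
    [0,-0.003,0,0,0,0,0]
  ]
}}

```text
time: 8.55
tool_pos: [0.5177, -0.0557, 0.0412]
tool_rot: [0.002, 0.987, 0.158, -0.001]
contact_force: [-2.5, -7.8, 0.3]
gripper_width: 0.003
```

Call:
{"api": "step_arm", "payload": {
  "moves": [
    [0,-0.004,0,0,0,0,0],
    [0,-0.003,0,0,0,0,0]
  ]
}}

```text
time: 8.75
tool_pos: [0.5155, -0.0496, 0.0412]
tool_rot: [0.002, 0.988, 0.157, -0.001]
contact_force: [-2.1, -7.0, 0.0]
gripper_width: 0.001
```

Call:
{"api": "step_arm", "payload": {
  "moves": [
    [0,-0.003,0,0,0,0,0],
    [0,-0.003,0,0,0,0,0]
  ]
}}

```text
time: 8.95
tool_pos: [0.5138, -0.0438, 0.0412]
tool_rot: [0.002, 0.988, 0.157, -0.001]
contact_force: [-1.0, -7.0, 0.3]
gripper_width: -0.003
```

Call:
{"api": "step_arm", "payload": {
  "moves": [
    [0,-0.003,0,0,0,0,0],
    [0,-0.003,0,0,0,0,0]
  ]
}}

```text
time: 9.15
tool_pos: [0.5119, -0.0379, 0.0412]
tool_rot: [0.001, 0.988, 0.157, -0.001]
contact_force: [-0.9, -3.0, 0.1]
gripper_width: -0.002
```

Call:
{"api": "step_arm", "payload": {
  "moves": [
    [0,-0.002,0,0,0,0,0],
    [0,-0.001,0,0,0,0,0]
  ]
}}

```text
time: 9.35
tool_pos: [0.5113, -0.035, 0.0413]
tool_rot: [0.002, 0.988, 0.157, -0.001]
contact_force: [-0.9, -6.0, -0.9]
gripper_width: -0.001
```

Call:
{"api": "step_arm", "payload": {
  "moves": [
    [0,0.023,0,0,0,0,0],
    [0,0.023,0,0,0,0,0],
    [0,0.004,0,0,0,0,0],
    [0,0,0,0,0,0,0]
  ]
}}

```text
time: 9.75
tool_pos: [0.5273, -0.0816, 0.0414]
tool_rot: [-0.0, 0.988, 0.156, 0.0]
contact_force: [0.5, 0.2, -0.2]
gripper_width: 0.001
```

Call:
{"api": "step_arm", "payload": {
  "moves": [
    [0,-0.008,0,0,0,0,0],
    [0,-0.006,0,0,0,0,0],
    [0,-0.006,0,0,0,0,0],
    [0,-0.003,0,0,0,0,0]
  ]
}}

```text
time: 10.15
tool_pos: [0.519, -0.0602, 0.0411]
tool_rot: [0.002, 0.987, 0.158, -0.001]
contact_force: [-1.5, -9.3, -1.1]
gripper_width: -0.003
```

Call:
{"api": "step_arm", "payload": {
  "moves": [
    [0,-0.003,0,0,0,0,0],
    [0,-0.003,0,0,0,0,0]
  ]
}}

```text
time: 10.35
tool_pos: [0.5172, -0.0549, 0.0411]
tool_rot: [0.002, 0.987, 0.158, -0.001]
contact_force: [-3.1, -8.4, 0.4]
gripper_width: -0.002
```

Call:
{"api": "step_arm", "payload": {
  "moves": [
    [0,-0.003,0,0,0,0,0],
    [0,-0.003,0,0,0,0,0]
  ]
}}

```text
time: 10.55
tool_pos: [0.5154, -0.0491, 0.0411]
tool_rot: [0.002, 0.988, 0.157, -0.001]
contact_force: [-2.0, -7.9, 0.5]
gripper_width: -0.002
```

Call:
{"api": "step_arm", "payload": {
  "moves": [
    [0,-0.002,0,0,0,0,0],
    [0,-0.002,0,0,0,0,0]
  ]
}}

```text
time: 10.75
tool_pos: [0.5141, -0.0454, 0.0411]
tool_rot: [0.002, 0.988, 0.158, -0.001]
contact_force: [-1.3, -8.0, 0.5]
gripper_width: -0.0
```

Call:
{"api": "step_arm", "payload": {
  "moves": [
    [0,-0.002,0,0,0,0,0],
    [0,-0.002,0,0,0,0,0]
  ]
}}

```text
time: 10.95
tool_pos: [0.5133, -0.0428, 0.0412]
tool_rot: [0.003, 0.987, 0.158, -0.001]
contact_force: [-1.8, -12.4, -2.1]
gripper_width: 0.002
```

Call:
{"api": "step_arm", "payload": {
  "moves": [
    [0,-0.002,0,0,0,0,0],
    [0,0,0,0,0,0,0]
  ]
}}

```text
time: 11.15
tool_pos: [0.5128, -0.0408, 0.0412]
tool_rot: [0.003, 0.987, 0.158, -0.001]
contact_force: [-0.6, -11.5, -2.0]
gripper_width: 0.001
```

```bash
python3 look.py w8 release_tab; python3 -c "
from h import *
im,d=save('scene','s8.png');cv2.imwrite('pics/s8c.png',cv2.resize(im[175:315,240:380,::-1],None,fx=4.2,fy=4.2,interpolation=cv2.INTER_CUBIC))"
```

```text
11.15 [ 0.5128 -0.0408  0.0412] [ -0.6 -11.5  -2. ]
release_tab 0.62 [363. 143.] 3628 [ 0.577 -0.055  0.059] [[0.559, -0.062, 0.049], [0.59, -0.042, 0.062]]
release_tab 0.22 [531. 276.] 6321 [ 0.541 -0.173  0.008] [[0.497, -0.208, 0.005], [0.579, -0.141, 0.01]]
```

View pics/w8.png

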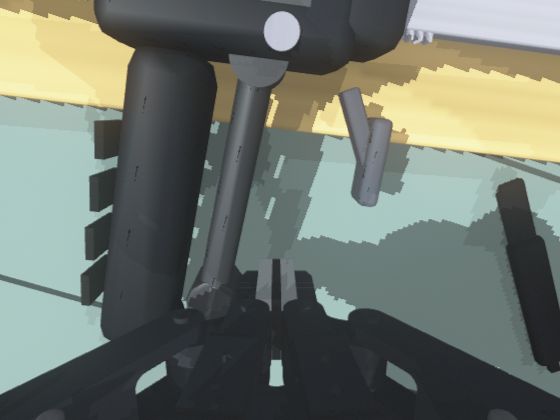

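View pics/s8c.png

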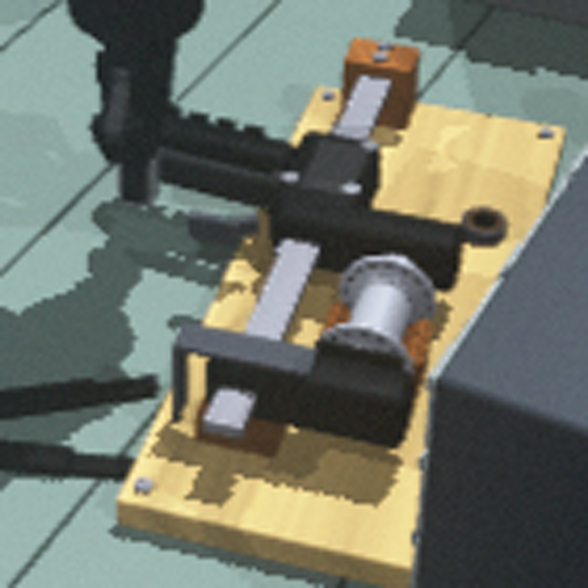

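Call:
{"api": "step_arm", "payload": {
  "moves": [
    [0,0.023,0,0,0,0,0],
    [0,0.023,0,0,0,0,0],
    [0,0.004,0,0,0,0,0],
    [0,0,0,0,0,0,0]
  ]
}}

```text
time: 11.7
tool_pos: [0.5287, -0.086, 0.0413]
tool_rot: [-0.0, 0.988, 0.156, -0.0]
contact_force: [-0.0, 0.4, 1.1]
gripper_width: 0.0
```

Call:
{"api": "step_arm", "payload": {
  "moves": [
    [0,-0.008,0,0,0,0,0],
    [0,-0.006,0,0,0,0,0],
    [0,-0.004,0,0,0,0,0],
    [0,-0.003,0,0,0,0,0]
  ]
}}

```text
time: 12.1
tool_pos: [0.5213, -0.0675, 0.0411]
tool_rot: [0.002, 0.987, 0.158, -0.001]
contact_force: [-2.2, -12.6, -1.0]
gripper_width: -0.001
```

Call:
{"api": "step_arm", "payload": {
  "moves": [
    [0,-0.002,0,0,0,0,0],
    [0,-0.002,0,0,0,0,0]
  ]
}}

```text
time: 12.3
tool_pos: [0.5199, -0.0653, 0.0411]
tool_rot: [0.004, 0.987, 0.158, -0.002]
contact_force: [-4.6, -16.0, -0.4]
gripper_width: -0.0
```

Call:
{"api": "step_arm", "payload": {
  "moves": [
    [0,-0.002,0,0,0,0,0],
    [0,-0.002,0,0,0,0,0]
  ]
}}

```text
time: 12.5
tool_pos: [0.5183, -0.0619, 0.0411]
tool_rot: [0.004, 0.987, 0.158, -0.002]
contact_force: [-4.1, -15.6, -0.2]
gripper_width: 0.003
```

Call:
{"api": "step_arm", "payload": {
  "moves": [
    [0,-0.002,0,0,0,0,0],
    [0,-0.001,0,0,0,0,0]
  ]
}}

```text
time: 12.7
tool_pos: [0.5172, -0.0589, 0.041]
tool_rot: [0.004, 0.987, 0.158, -0.002]
contact_force: [-5.1, -15.1, 0.9]
gripper_width: 0.001
```

Call:
{"api": "step_arm", "payload": {
  "moves": [
    [0,-0.002,0,0,0,0,0],
    [0,-0.001,0,0,0,0,0]
  ]
}}

```text
time: 12.9
tool_pos: [0.5163, -0.0557, 0.041]
tool_rot: [0.003, 0.987, 0.158, -0.002]
contact_force: [-4.7, -14.1, -0.9]
gripper_width: -0.004
```

Call:
{"api": "step_arm", "payload": {
  "moves": [
    [0,-0.002,0,0,0,0,0],
    [0,-0.001,0,0,0,0,0]
  ]
}}

```text
time: 13.1
tool_pos: [0.5154, -0.0529, 0.041]
tool_rot: [0.003, 0.987, 0.158, -0.002]
contact_force: [-4.0, -14.1, -0.0]
gripper_width: 0.003
```

Call:
{"api": "step_arm", "payload": {
  "moves": [
    [0,-0.002,0,0,0,0,0],
    [0,-0.001,0,0,0,0,0]
  ]
}}

```text
time: 13.3
tool_pos: [0.5144, -0.05, 0.041]
tool_rot: [0.003, 0.987, 0.158, -0.002]
contact_force: [-5.1, -13.7, 0.8]
gripper_width: 0.002
```

Call:
{"api": "step_arm", "payload": {
  "moves": [
    [0,-0.002,0,0,0,0,0],
    [0,-0.001,0,0,0,0,0]
  ]
}}

```text
time: 13.5
tool_pos: [0.5138, -0.0467, 0.041]
tool_rot: [0.003, 0.987, 0.158, -0.002]
contact_force: [-3.0, -13.3, -0.5]
gripper_width: -0.001
```

Call:
{"api": "step_arm", "payload": {
  "moves": [
    [0,-0.001,0,0,0,0,0],
    [0,-0.001,0,0,0,0,0],
    [0,0,0,0,0,0,0]
  ]
}}

```text
time: 13.8
tool_pos: [0.5134, -0.0449, 0.0411]
tool_rot: [0.003, 0.987, 0.158, -0.001]
contact_force: [-3.0, -12.9, -0.4]
gripper_width: 0.004
```

Call:
{"api": "step_arm", "payload": {
  "moves": [
    [0,0.023,0,0,0,0,0],
    [0,0.023,0,0,0,0,0],
    [0,0.005,0,0,0,0,0],
    [0,0,0,0,0,0,0]
  ]
}}

```text
time: 14.2
tool_pos: [0.5303, -0.0909, 0.0413]
tool_rot: [-0.0, 0.988, 0.156, -0.0]
contact_force: [-0.3, 0.3, -1.2]
gripper_width: 0.001
```

Call:
{"api": "step_arm", "payload": {
  "moves": [
    [0,-0.008,0,0,0,0,0],
    [0,-0.006,0,0,0,0,0],
    [0,-0.003,0,0,0,0,0],
    [0,-0.003,0,0,0,0,0]
  ]
}}

```text
time: 14.6
tool_pos: [0.5232, -0.0727, 0.0411]
tool_rot: [0.002, 0.987, 0.158, -0.001]
contact_force: [-1.8, -8.3, 0.1]
gripper_width: 0.001
```

Call:
{"api": "step_arm", "payload": {
  "moves": [
    [0,-0.001,0,0,0,0,0],
    [0,-0.001,0,0,0,0,0]
  ]
}}

```text
time: 14.8
tool_pos: [0.5227, -0.0719, 0.0411]
tool_rot: [0.003, 0.987, 0.158, -0.001]
contact_force: [-2.5, -11.2, -1.3]
gripper_width: 0.003
```

Call:
{"api": "step_arm", "payload": {
  "moves": [
    [0,-0.001,0,0,0,0,0],
    [0,-0.001,0,0,0,0,0]
  ]
}}

```text
time: 15.0
tool_pos: [0.5221, -0.0709, 0.0412]
tool_rot: [0.003, 0.987, 0.158, -0.001]
contact_force: [-2.4, -13.5, -1.2]
gripper_width: 0.002
```

```bash
python3 look.py w9 release_tab
```

```text
15.0 [ 0.5221 -0.0709  0.0412] [ -2.4 -13.5  -1.2]
release_tab 0.96 [292. 146.] 2924 [ 0.578 -0.062  0.06 ] [[0.56, -0.068, 0.057], [0.591, -0.049, 0.062]]
```

View pics/w9.png

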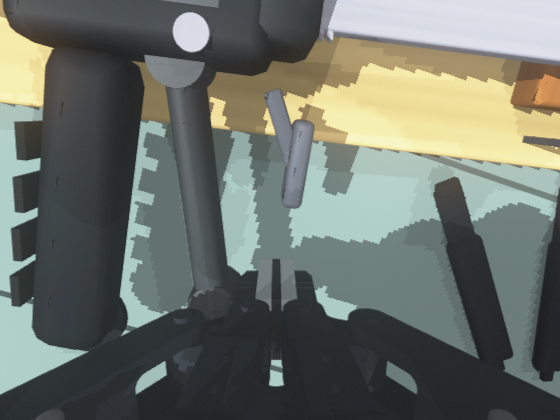

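Engaged after slack, force 13.7 N. Continue in 1 mm rows.

Call:
{"api": "step_arm", "payload": {
  "moves": [
    [0,-0.001,0,0,0,0,0],
    [0,-0.001,0,0,0,0,0]
  ]
}}

```text
time: 15.3
tool_pos: [0.5212, -0.0694, 0.0412]
tool_rot: [0.004, 0.987, 0.158, -0.002]
contact_force: [-3.1, -14.2, -1.2]
gripper_width: 0.0
```

Call:
{"api": "step_arm", "payload": {
  "moves": [
    [0,-0.001,0,0,0,0,0],
    [0,-0.001,0,0,0,0,0]
  ]
}}

```text
time: 15.5
tool_pos: [0.5203, -0.0678, 0.0411]
tool_rot: [0.004, 0.987, 0.158, -0.002]
contact_force: [-4.5, -16.4, -0.3]
gripper_width: 0.0
```

Call:
{"api": "step_arm", "payload": {
  "moves": [
    [0,-0.001,0,0,0,0,0],
    [0,-0.001,0,0,0,0,0]
  ]
}}

```text
time: 15.7
tool_pos: [0.5197, -0.0666, 0.0412]
tool_rot: [0.005, 0.987, 0.158, -0.002]
contact_force: [-3.8, -19.6, -0.7]
gripper_width: -0.002
```

Call:
{"api": "step_arm", "payload": {
  "moves": [
    [0,-0.001,0,0,0,0,0],
    [0,-0.001,0,0,0,0,0]
  ]
}}

```text
time: 15.9
tool_pos: [0.5192, -0.0655, 0.0412]
tool_rot: [0.006, 0.987, 0.158, -0.002]
contact_force: [-4.4, -21.5, -0.6]
gripper_width: 0.001
```

Call:
{"api": "step_arm", "payload": {
  "moves": [
    [0,0,0,0,0,0,0],
    [0,0,0,0,0,0,0]
  ]
}}

```text
time: 16.1
tool_pos: [0.5192, -0.0656, 0.0412]
tool_rot: [0.006, 0.987, 0.158, -0.002]
contact_force: [-3.9, -22.0, -1.2]
gripper_width: 0.002
```

```bash
python3 look.py w10 release_tab; python3 -c "
from h import *
im,d=save('scene','s10.png');cv2.imwrite('pics/s10c.png',cv2.resize(im[205:275,290:360,::-1],None,fx=8,fy=8,interpolation=cv2.INTER_CUBIC))"
```

```text
16.1 [ 0.5192 -0.0656  0.0412] [ -3.9 -22.   -1.2]
release_tab 0.94 [305. 143.] 3065 [ 0.578 -0.061  0.06 ] [[0.559, -0.066, 0.053], [0.591, -0.048, 0.062]]
```

View pics/s10c.png

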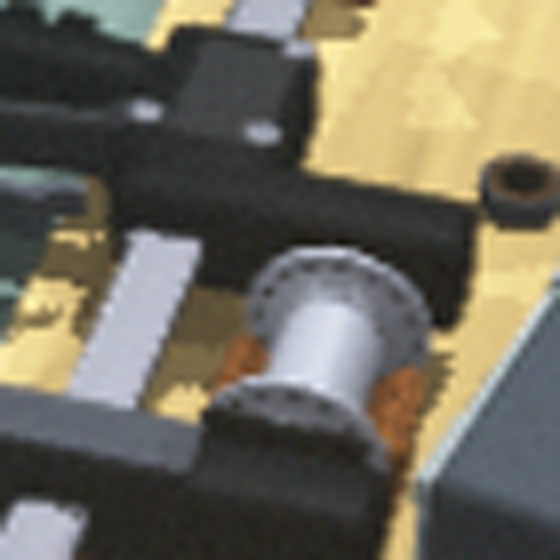

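Call:
{"api": "step_arm", "payload": {
  "moves": [
    [0,0.02,0,0,0,0,0],
    [0,0.01,0,0,0,0,0],
    [0,0,-0.04,0,0,0,0],
    [0,0,-0.03,0,0,0.11,0],
    [0,0,0,0,0,0,0]
  ]
}}

```text
time: 16.75
tool_pos: [0.5331, -0.0895, 0.1167]
tool_rot: [0.001, 0.995, 0.102, 0.004]
contact_force: [1.1, 0.3, 0.9]
gripper_width: 0.002
```

```bash
python3 look.py w11 release_tab trigger_pull; python3 - <<'E'
from h import *
d=np.load('pics/w11.png.npy');P=pts('wrist',d)
print(R.from_quat(np.roll(state()['tool_rot'],-1)).as_matrix().round(3).tolist())
for v in range(20,300,40): print(v,[tuple((P[v,u]*1000).round().astype(int)) if d[v,u]>0 else None for u in range(200,560,50)])
E
```

```text
16.75 [ 0.5331 -0.0895  0.1167] [1.1 0.3 0.9]
release_tab 0.66 [234. 147.] 1273 [ 0.578 -0.061  0.06 ] [[0.559, -0.067, 0.02], [0.591, -0.049, 0.062]]
trigger_pull 0.68 [198. 187.] 5084 [ 0.552 -0.045  0.063] [[0.51, -0.072, 0.047], [0.591, -0.017, 0.065]]
trigger_pull 0.22 [394. 230.] 3662 [ 0.538 -0.177  0.008] [[0.496, -0.214, 0.002], [0.579, -0.142, 0.01]]
[[0.979, 0.205, -0.001], [0.205, -0.979, 0.001], [-0.001, -0.001, -1.0]]
20 [(np.int64(628), np.int64(-34), np.int64(64)), (np.int64(643), np.int64(-51), np.int64(12)), (np.int64(649), np.int64(-80), np.int64(12)), (np.int64(656), np.int64(-109), np.int64(11)), (np.int64(662), np.int64(-138), np.int64(12)), (np.int64(651), np.int64(-147), np.int64(66)), (np.int64(673), np.int64(-196), np.int64(12)), (np.int64(686), np.int64(-237), np.int64(-8))]
60 [(np.int64(611), np.int64(-37), np.int64(64)), (np.int64(618), np.int64(-59), np.int64(48)), (np.int64(623), np.int64(-84), np.int64(49)), (np.int64(628), np.int64(-109), np.int64(48)), (np.int64(634), np.int64(-134), np.int64(48)), (np.int64(635), np.int64(-153), np.int64(65)), (np.
[... 1278 characters left out ...]
p.int64(518), np.int64(-74), np.int64(-4)), (np.int64(525), np.int64(-109), np.int64(-4)), (np.int64(532), np.int64(-145), np.int64(-6)), (np.int64(541), np.int64(-178), np.int64(2)), (np.int64(548), np.int64(-213), np.int64(0)), (np.int64(554), np.int64(-252), np.int64(-6)), (np.int64(562), np.int64(-288), np.int64(-6))]
260 [(np.int64(479), np.int64(-43), np.int64(-4)), (np.int64(487), np.int64(-80), np.int64(-5)), (np.int64(494), np.int64(-116), np.int64(-5)), (np.int64(502), np.int64(-153), np.int64(-5)), (np.int64(512), np.int64(-187), np.int64(2)), (np.int64(519), np.int64(-223), np.int64(1)), (np.int64(525), np.int64(-263), np.int64(-6)), (np.int64(532), np.int64(-300), np.int64(-6))]
```

View pics/w11.png

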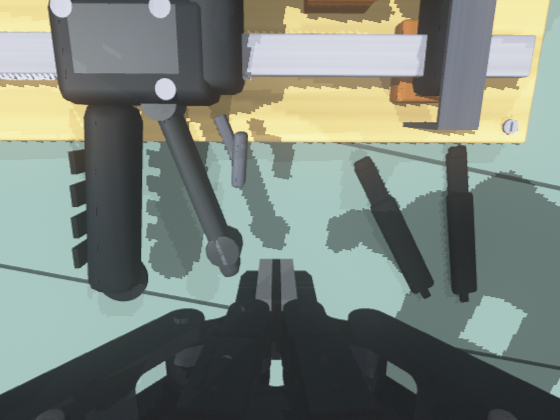

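Call:
{"api": "step_arm", "payload": {
  "moves": [
    [0.047,0.01,0,0,0,0,0],
    [0,0,0,0,0,0,0],
    [0,0,0.04,0,0,0,0],
    [0,0,0.03,0,0,0,0],
    [0,0,0.005,0,0,0,0],
    [0,0,0,0,0,0,0]
  ]
}}

```text
time: 17.5
tool_pos: [0.576, -0.0889, 0.0343]
tool_rot: [-0.001, 0.995, 0.102, -0.002]
contact_force: [-0.5, -0.3, -0.6]
gripper_width: 0.002
```

```bash
python3 look.py w12 release_tab
```

```text
17.5 [ 0.576  -0.0889  0.0343] [-0.5 -0.3 -0.6]
release_tab 0.6 [189. 274.] 2694 [ 0.583 -0.059  0.058] [[0.562, -0.067, 0.002], [0.593, -0.048, 0.062]]
```

View pics/w12.png

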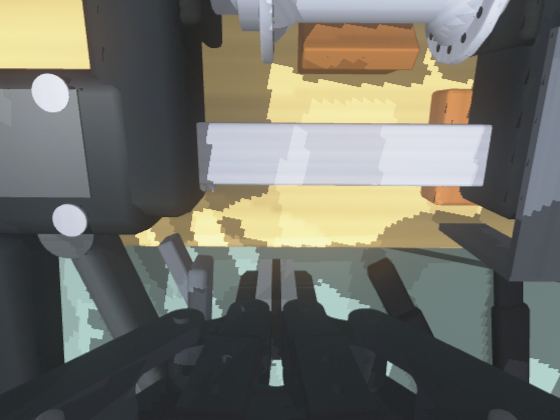

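Call:
{"api": "step_arm", "payload": {
  "moves": [
    [0.003,-0.006,-0.003,0,0,0,0],
    [0,-0.005,0,0,0,0,0],
    [0,-0.004,0,0,0,0,0]
  ]
}}

```text
time: 17.9
tool_pos: [0.5784, -0.0748, 0.0411]
tool_rot: [0.001, 0.995, 0.103, 0.001]
contact_force: [-2.6, -5.9, 2.5]
gripper_width: -0.002
```

Call:
{"api": "step_arm", "payload": {
  "moves": [
    [0,-0.003,0,0,0,0,0],
    [0,-0.003,0,0,0,0,0],
    [0,-0.003,0,0,0,0,0]
  ]
}}

```text
time: 18.2
tool_pos: [0.5762, -0.0669, 0.0407]
tool_rot: [0.002, 0.995, 0.102, 0.0]
contact_force: [-2.2, -5.4, 4.8]
gripper_width: -0.004
```

```bash
python3 look.py w13 release_tab
```

```text
18.2 [ 0.5762 -0.0669  0.0407] [-2.2 -5.4  4.8]
```

View pics/w13.png

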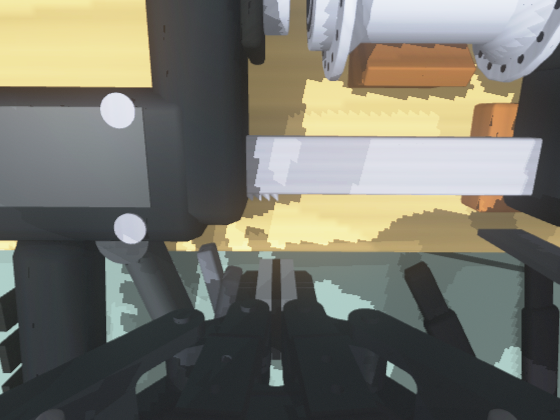

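Call:
{"api": "step_arm", "payload": {
  "moves": [
    [0,-0.004,0,0,0,0,0],
    [0,-0.004,0,0,0,0,0],
    [0,-0.004,0,0,0,0,0]
  ]
}}

```text
time: 18.6
tool_pos: [0.5738, -0.055, 0.0406]
tool_rot: [0.002, 0.995, 0.102, 0.0]
contact_force: [-1.8, -6.6, 3.0]
gripper_width: 0.002
```

Call:
{"api": "step_arm", "payload": {
  "moves": [
    [0,-0.004,0,0,0,0,0],
    [0,-0.004,0,0,0,0,0],
    [0,-0.004,0,0,0,0,0]
  ]
}}

```text
time: 18.9
tool_pos: [0.5714, -0.0431, 0.0406]
tool_rot: [0.002, 0.995, 0.102, 0.0]
contact_force: [-1.7, -5.6, 4.0]
gripper_width: 0.001
```

```bash
python3 look.py w14 release_tab hub jaw bearing
```

```text
18.9 [ 0.5714 -0.0431  0.0406] [-1.7 -5.6  4. ]
release_tab 0.92 [218. 278.] 1932 [ 0.575 -0.023  0.058] [[0.562, -0.03, 0.048], [0.585, -0.014, 0.062]]
hub 0.8 [455.  25.] 10167 [ 0.674 -0.079  0.063] [[0.659, -0.124, 0.04], [0.682, -0.059, 0.076]]
jaw 0.95 [131. 176.] 65674 [0.609 0.009 0.07 ] [[0.537, -0.024, 0.054], [0.661, 0.047, 0.073]]
bearing 0.83 [390.  15.] 678 [ 0.674 -0.059  0.054] [[0.668, -0.061, 0.041], [0.679, -0.058, 0.064]]
```

View pics/w14.png

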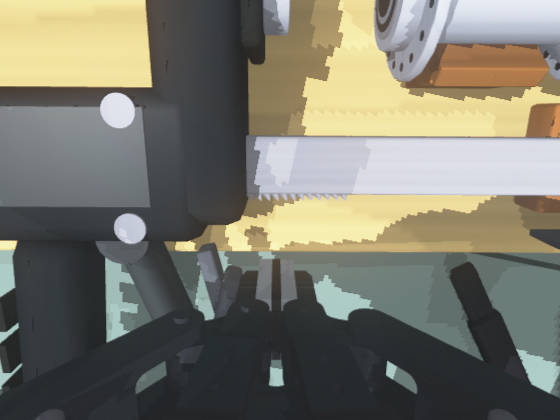

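Call:
{"api": "step_arm", "payload": {
  "moves": [
    [0,-0.004,0,0,0,0,0],
    [0,-0.004,0,0,0,0,0],
    [0,-0.004,0,0,0,0,0]
  ]
}}

```text
time: 19.45
tool_pos: [0.5689, -0.0309, 0.04]
tool_rot: [0.001, 0.995, 0.102, 0.0]
contact_force: [-1.2, -5.5, 4.7]
gripper_width: 0.003
```

```bash
python3 look.py w15 bearing hub; python3 - <<'E'
from h import *
ci=camera_info('wrist');d=np.load('pics/w15.png.npy');P=pts('wrist',d,ci)
B=np.array([-.205,.979])
for v in(5,12,20,28):print(v,[(u,round(float(P[v,u,:2]@B)*1000),round(float(P[v,u,2])*1000)) for u in range(250,480,10)])
E
```

```text
19.45 [ 0.5689 -0.0309  0.04  ] [-1.2 -5.5  4.7]
bearing 0.93 [428.  18.] 922 [ 0.674 -0.059  0.054] [[0.668, -0.061, 0.041], [0.679, -0.058, 0.064]]
hub 0.79 [466.  26.] 8344 [ 0.672 -0.069  0.063] [[0.659, -0.096, 0.04], [0.679, -0.059, 0.076]]
5 [(250, -142, 72), (260, -144, 72), (270, -147, 64), (280, -150, 63), (290, -153, 63), (300, -158, 19), (310, -162, 19), (320, -166, 20), (330, -170, 19), (340, -174, 18), (350, -179, 17), (360, -182, 20), (370, -186, 19), (380, -190, 19), (390, -194, 18), (400, -198, 19), (410, -196, 37), (420, -196, 49), (430, -196, 58), (440, -196, 64), (450, -197, 68), (460, -200, 69), (470, -203, 68)]
12 [(250, -142, 73), (260, -144, 71), (270, -147, 62), (280, -150, 61), (290, -154, 18), (300, -159, 18), (310, -162, 19), (320, -166, 19), (330, -170, 19), (340, -174, 20), (350, -178, 19), (360, -182, 19), (370, -186, 19), (380, -191, 17), (390, -195, 19), (400, -199, 18), (410, -196, 37), (420, -195, 51), (430, -196, 58), (440, -196, 64), (450, -198, 67), (460, -200, 69), (470, -203, 69)]
20 [(250, -142, 74), (260, -144, 71), (270, -147, 59), (280, -150, 59), (290, -155, 18), (300, -159, 19), (310, -163, 18), (320, -166, 20), (330, -171, 18), (340, -175, 19), (350, -179, 19), (360, -183, 18), (370, -187, 19), (380, -191, 18), (390, -195, 18), (400, -199, 19), (410, -196, 38), (420, -195, 51), (430, -196, 57), (440, -196, 65), (450, -199, 65), (460, -201, 66), (470, -203, 70)]
28 [(250, -142, 73), (260, -144, 71), (270, -147, 57), (280, -150, 57), (290, -155, 18), (300, -159, 18), (310, -163, 19), (320, -167, 17), (330, -171, 18), (340, -175, 19), (350, -179, 18), (360, -183, 20), (370, -187, 19), (380, -191, 20), (390, -195, 18), (400, -199, 19), (410, -196, 40), (420, -195, 51), (430, -196, 59), (440, -196, 65), (450, -199, 65), (460, -203, 64), (470, -202, 71)]
```

View pics/w15.png

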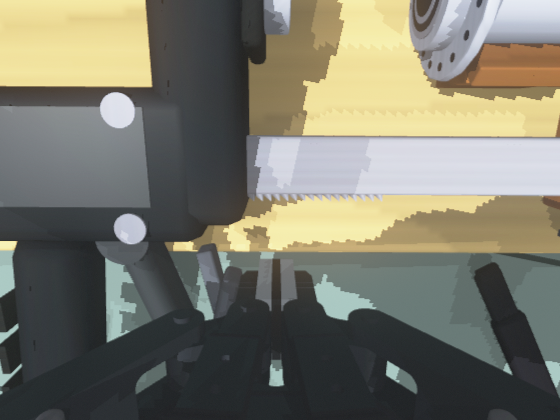

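Call:
{"api": "step_arm", "payload": {
  "moves": [
    [0,0.006,0,0,0,0,0],
    [0,0.008,0,0,0,0,0],
    [0,0.01,0,0,0,0,0],
    [0,0.006,0,0,0,0,0],
    [0,0,-0.04,0,0,0,0],
    [0,0,-0.04,0,0,0,0],
    [-0.03,0,-0.03,0,0,0,0],
    [0,0,0,0,0,0,0]
  ]
}}

```text
time: 20.4
tool_pos: [0.5468, -0.0671, 0.1551]
tool_rot: [0.002, 0.995, 0.102, 0.004]
contact_force: [2.0, 0.7, -0.2]
gripper_width: -0.004
```

```bash
python3 look.py w16 release_tab bearing hub trigger; python3 - <<'E'
from h import *
ci=camera_info('wrist');d=np.load('pics/w16.png.npy');P=pts('wrist',d,ci);B=np.array([-.205,.979])
for q in('bearing','hub','press_disc'):
  for r in cut_out('wrist',q)[:1]:
    print(q,r['conf'],np.percentile((P[r['mask']][:,:2]@B)*1000,[3,50,97]).round(1))
im,d=save('scene','s16.png')
E
```

```text
20.4 [ 0.5468 -0.0671  0.1551] [ 2.   0.7 -0.2]
release_tab 0.89 [200. 171.] 911 [ 0.568 -0.017  0.059] [[0.548, -0.022, 0.048], [0.582, -0.005, 0.062]]
release_tab 0.17 [401. 234.] 2556 [ 0.539 -0.177  0.008] [[0.498, -0.213, 0.005], [0.579, -0.142, 0.01]]
hub 0.67 [369.  15.] 4427 [ 0.677 -0.099  0.065] [[0.662, -0.131, 0.045], [0.687, -0.061, 0.077]]
trigger 0.69 [176. 203.] 3566 [ 0.543 -0.003  0.063] [[0.502, -0.029, 0.048], [0.582, 0.026, 0.065]]
hub 0.67 [nan nan nan]
press_disc 0.84 [nan nan nan]
```

View pics/w16.png

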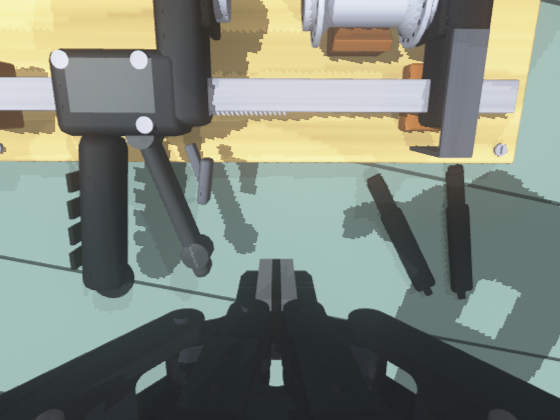

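View pics/s16.png

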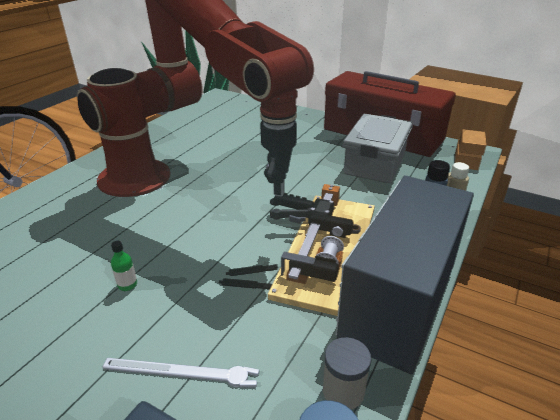

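Call:
{"api": "step_arm", "payload": {
  "moves": [
    [0.04,0,-0.02,0,0,0,0],
    [0.04,0,0,0,0,0,0],
    [0,0,0,0,0,0,0],
    [0,0,0,0,0,0,0]
  ]
}}

```text
time: 21.25
tool_pos: [0.6236, -0.0491, 0.1681]
tool_rot: [-0.0, 0.995, 0.103, -0.001]
contact_force: [0.4, -0.6, 0.2]
gripper_width: -0.005
```

```bash
python3 - <<'E'
from h import *
im,d=save('wrist','w17.png');ci=camera_info('wrist');P=pts('wrist',d,ci);B=np.array([-.205,.979])
for q in('bearing','hub','press_disc'):
  for r in cut_out('wrist',q)[:1]:
    print(q,r['conf'],r['point'],np.nanpercentile((P[r['mask']][:,:2]@B)*1000,[3,50,97]).round(1))
cv2.imwrite('pics/w17c.png',cv2.resize(im[0:150,180:460,::-1],None,fx=2.8,fy=2.8,interpolation=cv2.INTER_CUBIC))
s=state();print(s['time'],s['tool_pos'],s['contact_force'])
for u in range(280,480,5):
    c=P[20:110,u];k=c[:,2]>.045
    if k.any(): c=c[k];i=c[:,2].argmax();print(u,round(float(c[i,:2]@B)*1000,1),round(float(c[i,2])*1000,1),k.sum())
E
```

```text
bearing 0.47 [306.2, 132.6] [-196.5 -196.  -195.6]
hub 0.84 [361.7, 131.0] [-264.  -235.2 -197.3]
press_disc 0.62 [168.8, 215.2] [-144.5 -104.4  -47.4]
21.45 [ 0.62266704 -0.04956947  0.16908002] [ 0.24855702 -0.0352364   0.49312127]
305 -197.0 62.3 5
310 -200.2 62.3 5
315 -203.1 64.8 20
320 -205.2 75.2 18
325 -209.5 65.0 5
330 -213.9 56.8 1
335 -217.1 57.3 21
340 -220.5 56.7 22
345 -223.8 56.5 22
350 -227.1 56.5 22
355 -230.3 57.1 22
360 -233.9 55.9 21
365 -237.1 56.1 21
370 -240.5 55.6 20
375 -243.6 56.8 21
380 -247.2 55.6 21
385 -250.2 56.6 15
390 -254.1 54.6 2
395 -255.8 59.8 7
400 -258.1 63.0 18
405 -260.0 66.7 20
410 -260.8 73.3 18
415 -263.4 75.1 13
420 -270.5 63.9 18
425 -270.8 71.4 23
430 -272.2 75.1 25
435 -278.1 69.1 26
440 -280.0 71.0 27
445 -282.1 71.7 27
450 -285.2 71.5 27
455 -288.7 71.4 27
460 -291.1 71.9 27
465 -295.3 71.2 27
470 -298.2 71.1 25
475 -302.3 68.1 1
```

View pics/w17c.png

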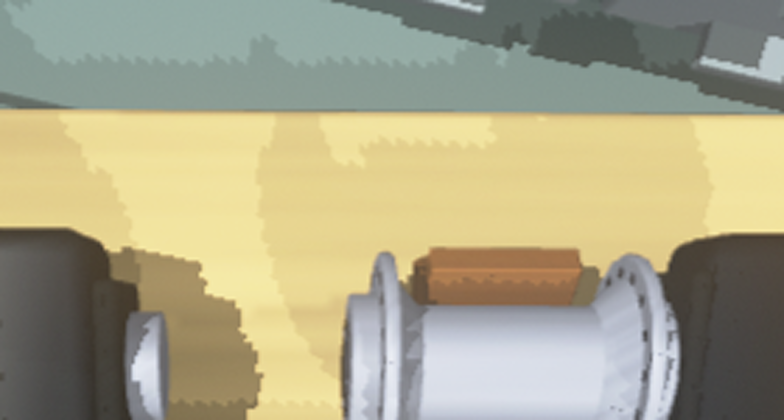

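```bash
python3 -c "
from h import *
print(job_done())"
```

```text
the job is handed in; nothing more can be done
None
```

The bearing is pressed home, the clamp head is slid back, and I've handed the job in; it reported no verdict. It took about 21.5 s of the 61 s allowed.

**What I did:** I pumped the trigger with shut fingers, four full strokes and a fifth that completed the pressing slide, then a partial sixth. On the sixth the trigger went firm and held steady at about 22 N, under the 27 N limit. I then let the trigger go, pressed the release tab, dragged the head back and lifted clear.

**Last checks:**
- **Bearing:** its face is level with the hub's end. The hub spans about 74 mm from there to the fixed jaw, so it lies in its cradle against that jaw.
- **Gap:** about 44 mm of open space between disc and bearing, well above the 25 mm asked for, so the jaw joint is at roughly 0.027 m.
- **Trigger and release:** both look back at rest in the last picture, and the robot touches nothing.
- **Other things:** the bottle, wrench, tire levers and bin look unmoved. I did not recheck the cassette tool; the old bearing was last seen in its place, still on the base, when the trigger went firm.

One thing disagreed: a wrist-camera reading taken partway through put the shelf about 6 mm too low. I put that down to the arm still settling. I did not use its heights, and later readings were consistent.

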